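# Find the tin whose ball is free and hold it out

### The arm

A 6-joint arm with a two-finger parallel gripper is mounted at the origin on a cart in front of the work surface, level with it; the furniture and walls round the work are solid. World frame = base frame: x ahead of the robot, y to its left, z up, the work surface at z = 0. Lengths are in m, angles in rad, forces in N, time in s.
With the tool pointing down it reaches from about 0.275 to 0.85 m from the base axis. Payload 19 kg.
Tool frame: the origin (TCP) lies at the centre of the arm's flange, where the gripper is bolted on; the fingertips stand 173 mm ahead of it and the grasp point (between the pads) lies 155 mm ahead of it (robot.tips_ahead is the distance from the TCP to the fingertips, in m); z points along the fingers, y is the direction in which the jaws open and shut (so a half turn about z gives the same grasp; the last joint's range is limited). The gripper opens to 85 mm and grips with 20 to 120 N. Pads are 22 mm wide; open, the fingers measure 114 mm over their backs; the gripper's body (76 mm by 85 mm) begins 54 mm behind the grasp point. The pads swing forward as they close: fully open they stand 13 mm farther back than shut.
Start: joints at [1.115, 0.15, 1.437, -0, 1.554, -0.134], TCP at [0.182, 0.545, 0.405] pointing down, gripper open.
Joint ranges: [-2.8, 2.8], [-0.68, 2.1], [0.12, 2.68], [-1.39, 4.53], [0.16, 2.79], [-2.81, 2.81]. Speed limits (rad/s): [1.89, 1.89, 2.22, 3.01, 3.01, 3.01].

### API

Orientations are given as a rotation vector (axis times angle).
In Python, from rig import robot gives the robot as it stands.
- The arm moves only by the tool step_arm, never from a script. Its argument "motion" is a list of rows, each a list of 6 numbers: the shift along the world's x, y, z in m, then the turn, a rotation vector about the world's x, y, z in degrees. A call has 1 to 20 rows; each row is the pose to reach, as a shift and turn from the pose commanded when the call began; what a row does not reach only later rows make up. A row lasts 1/10 s, in which the tool goes at most 50 mm and 8.59 degrees, less where a joint would pass 70% of its speed; a pose out of reach is approached as far as the arm can. A call with a gripper value outside its range is refused whole. "grip" is the closure, from -1 (fully open) to 1 (shut), set as the call begins (left out, the last holds). The fingers move at their own pace and stop on an object; the grip force is fixed at half the most. Time passes only in rows, so rows that repeat a pose let the fingers close. It gives the time, the measured TCP pose, the force and the opening at its end, in the units of the state.
- robot.observe(): the state, without advancing time (a new reading comes with each control period).
- robot.read_camera(name): name is "scene" or "top" or "wrist"; returns a dict with "pixels" (480x640x3 uint8, blue, green, red), "fx", "fy", "cx", "cy" (pixels), "rvec" (rotation vector, rad) and "tvec" (3), from world to camera coordinates, as OpenCV has them. Camera axes: x right, y down, z forward; pixel columns grow to the right and rows downward; lengths in m; the calibration is good to about 2 mm. The wrist camera is an equidistant fisheye: a pixel r from the principal point sees the ray r / f radians off the axis. A picture is of the moment at which its call begins. There is no depth.
- robot.hand_in(): hands the job in, once; it reports no verdict.
The state is a dict: "time_s": time; "joint_positions": joint angles; "joint_velocities": joint speeds; "joint_efforts": joint torques, N m; "tool_pos": TCP position; "ee_rot": TCP orientation; "ft_force": force on the tool from outside, world axes, zero at the start; "wrist_torque": the same for the moment, N m; "grip_width": opening from 0.0 (shut) to 1.0 (fully open).
Only numpy, scipy, OpenCV 4.12 (cv2) and the standard library are available. Lean on these libraries where they do the work, as an engineer would, in place of code of your own. Each camera call takes 0.05 s, during which the arm holds its last target.

### The job

Test the three sealed tins in the order blue, yellow, red: lift each clear of the worktop, shake it by tipping it well over (about 35 degrees) at least twice, coming back upright in between, then set it back upright where it stood and let go. Only one has a ball that rattles free; pick that one up again and present it over the hand-over mat, lifted about 15 cm and kept tipped about 35 degrees so the ball lies at the side, and finish holding it still there. Never turn a tin over or drop one, and leave everything else on the worktop alone.

Things in the scene. Friction and masses are not known exactly. Their poses are not given: they have to be found in the camera images.
- tin_blue: sealed clear round tin, blue base disc, blue bead round the lid: 58 mm diameter, 48 mm tall, straight smooth sides to grip across, about 0.18 kg in all; loose, upright. Origin: centre of its underside, z up through the lid. Lid does not open. Inside lies a steel ball, in the middle at the start; in two tins something unseen holds it there, in the third (differs each time) it rolls when tipped
- tin_blue_seat (a point): point fixed in the blue tin, on its axis 17 mm above its underside: where the centre of the ball is at the start. A held ball stays within 4 mm of it
- tin_yellow: sealed clear round tin, yellow base disc, yellow bead round the lid: 58 mm diameter, 48 mm tall, straight smooth sides to grip across, about 0.18 kg in all; loose, upright. Origin: centre of its underside, z up through the lid. Lid does not open. Inside lies a steel ball, in the middle at the start; in two tins something unseen holds it there, in the third (differs each time) it rolls when tipped
- tin_yellow_seat (a point): point fixed in the yellow tin, on its axis 17 mm above its underside: where the centre of the ball is at the start. A held ball stays within 4 mm of it
- tin_red: sealed clear round tin, red base disc, red bead round the lid: 58 mm diameter, 48 mm tall, straight smooth sides to grip across, about 0.18 kg in all; loose, upright. Origin: centre of its underside, z up through the lid. Lid does not open. Inside lies a steel ball, in the middle at the start; in two tins something unseen holds it there, in the third (differs each time) it rolls when tipped
- tin_red_seat (a point): point fixed in the red tin, on its axis 17 mm above its underside: where the centre of the ball is at the start. A held ball stays within 4 mm of it
- ball_blue_center (a point): steel ball sealed in the blue tin, 20 mm diameter, 33 g, seen through the clear lid and wall; this point is its centre. If free it rolls about 17 mm off the middle when the tin is tipped and mostly stays off the middle afterwards
- ball_yellow_center (a point): steel ball sealed in the yellow tin, 20 mm diameter, 33 g, seen through the clear lid and wall; this point is its centre. If free it rolls about 17 mm off the middle when the tin is tipped and mostly stays off the middle afterwards
- ball_red_center (a point): steel ball sealed in the red tin, 20 mm diameter, 33 g, seen through the clear lid and wall; this point is its centre. If free it rolls about 17 mm off the middle when the tin is tipped and mostly stays off the middle afterwards
- mat: hand-over mat: green rubber square 120 x 120 mm, 3 mm thick, with a thin white ring 90 mm across; fixed flat on the worktop. Origin: centre of its underside
- gel_jar: bystander, leave alone: white-lidded jar, 50 mm wide, 66 mm tall; origin at the centre of its underside
- shot_glass: bystander, leave alone: clear tapered glass, 53 mm wide, 56 mm tall; origin at the centre of its underside
- weigh_boat: bystander, leave alone: white square weighing boat, 67 mm wide, 16 mm tall; origin at the centre of its underside
- marker: bystander, leave alone: black and white marker pen lying flat, 133 mm long along its y axis, 12 mm thick; origin at the centre of its underside
- lid_jar: bystander, leave alone: white-lidded cream jar, 45 mm wide, 64 mm tall; origin at the centre of its underside
Things that resemble listed ones, but are neither listed nor needed, are in the scene too. Leave any green or pink look-alike of the tin_yellow alone.

How it is judged:
On the way, in this order (a step that is already met when the one before it is completed fails the run):
1. blue tin lifted clear of the worktop and tipped well over, the others standing where they were (angle between tin_blue's own z axis and vertical above 0.4 rad and height (world z) of tin_blue above 0.02 m and angle between each of tin_yellow, tin_red's own z axis and vertical below 0.1 rad and height (world z) of each of tin_yellow, tin_red below 0.006 m and distance of each of tin_yellow, tin_red from where it was at the start of the episode below 0.05 m and contact force between each of tin_yellow, tin_red and the fingers below 0.05 N), for 0.1 s.
2. blue tin brought back through upright, still lifted (angle between tin_blue's own z axis and vertical below 0.2 rad and height (world z) of tin_blue above 0.02 m).
3. blue tin tipped well over a second time, still lifted (angle between tin_blue's own z axis and vertical above 0.4 rad and height (world z) of tin_blue above 0.02 m), for 0.1 s.
4. yellow tin lifted clear of the worktop and tipped well over, the others standing where they were (angle between tin_yellow's own z axis and vertical above 0.4 rad and height (world z) of tin_yellow above 0.02 m and angle between each of tin_blue, tin_red's own z axis and vertical below 0.1 rad and height (world z) of each of tin_blue, tin_red below 0.006 m and distance of each of tin_blue, tin_red from where it was at the start of the episode below 0.05 m and contact force between each of tin_blue, tin_red and the fingers below 0.05 N), for 0.1 s.
5. yellow tin brought back through upright, still lifted (angle between tin_yellow's own z axis and vertical below 0.2 rad and height (world z) of tin_yellow above 0.02 m).
6. yellow tin tipped well over a second time, still lifted (angle between tin_yellow's own z axis and vertical above 0.4 rad and height (world z) of tin_yellow above 0.02 m), for 0.1 s.
7. red tin lifted clear of the worktop and tipped well over, the others standing where they were (angle between tin_red's own z axis and vertical above 0.4 rad and height (world z) of tin_red above 0.02 m and angle between each of tin_blue, tin_yellow's own z axis and vertical below 0.1 rad and height (world z) of each of tin_blue, tin_yellow below 0.006 m and distance of each of tin_blue, tin_yellow from where it was at the start of the episode below 0.05 m and contact force between each of tin_blue, tin_yellow and the fingers below 0.05 N), for 0.1 s.
8. red tin brought back through upright, still lifted (angle between tin_red's own z axis and vertical below 0.2 rad and height (world z) of tin_red above 0.02 m).
9. red tin tipped well over a second time, still lifted (angle between tin_red's own z axis and vertical above 0.4 rad and height (world z) of tin_red above 0.02 m), for 0.1 s.
10. all three tins back upright where they stood, let go (angle between each of tin_blue, tin_yellow, tin_red's own z axis and vertical below 0.1 rad and height (world z) of each of tin_blue, tin_yellow, tin_red below 0.006 m and distance of each of tin_blue, tin_yellow, tin_red from where it was at the start of the episode below 0.05 m and contact force between each of tin_blue, tin_yellow, tin_red and the fingers below 0.05 N), for 0.1 s.
At the end, for the whole second after the job is handed in: The tin with the free ball is held 80 to 250 mm up, within 60 mm of the mat's centre sideways, tipped 0.3 to 1.0 rad, ball over 9 mm off its seat, slower than 0.05 m/s; the other two stand upright and still on the worktop within 50 mm of their starts (((height (world z) of tin_blue between 0.08 and 0.25 m and horizontal distance between tin_blue and mat below 0.06 m and angle between tin_blue's own z axis and vertical between 0.3 and 1 rad and distance between ball_blue_center and tin_blue_seat above 0.009 m and contact force between tin_blue and the fingers above 0.5 N and linear speed of tin_blue below 0.05 m/s and angle between each of tin_yellow, tin_red's own z axis and vertical below 0.1 rad and height (world z) of each of tin_yellow, tin_red below 0.006 m and distance of each of tin_yellow, tin_red from where it was at the start of the episode below 0.05 m and linear speed of each of tin_yellow, tin_red below 0.03 m/s) or (height (world z) of tin_yellow between 0.08 and 0.25 m and horizontal distance between tin_yellow and mat below 0.06 m and angle between tin_yellow's own z axis and vertical between 0.3 and 1 rad and distance between ball_yellow_center and tin_yellow_seat above 0.009 m and contact force between tin_yellow and the fingers above 0.5 N and linear speed of tin_yellow below 0.05 m/s and angle between each of tin_blue, tin_red's own z axis and vertical below 0.1 rad and height (world z) of each of tin_blue, tin_red below 0.006 m and distance of each of tin_blue, tin_red from where it was at the start of the episode below 0.05 m and linear speed of each of tin_blue, tin_red below 0.03 m/s) or (height (world z) of tin_red between 0.08 and 0.25 m and horizontal distance between tin_red and mat below 0.06 m and angle between tin_red's own z axis and vertical between 0.3 and 1 rad and distance between ball_red_center and tin_red_seat above 0.009 m and contact force between tin_red and the fingers above 0.5 N and linear speed of tin_red below 0.05 m/s and angle between each of tin_blue, tin_yellow's own z axis and vertical below 0.1 rad and height (world z) of each of tin_blue, tin_yellow below 0.006 m and distance of each of tin_blue, tin_yellow from where it was at the start of the episode below 0.05 m and linear speed of each of tin_blue, tin_yellow below 0.03 m/s))); the arm keeps its last pose, push and grip.
It fails at once if a tin is knocked over or turned over (tipped more than 1.2 rad) (angle between any of tin_blue, tin_yellow, tin_red's own z axis and vertical above 1.2 rad).
It fails at once if a tin falls or is slammed (faster than 1 m/s) (linear speed of any of tin_blue, tin_yellow, tin_red above 1 m/s).
It fails at once if a bystander is moved by more than 30 mm (distance of any of gel_jar, shot_glass, weigh_boat, marker, lid_jar from where it was at the start of the episode above 0.03 m).
It also fails if it takes over 72 s, if anything falls off the work surface, if the arm or the gripper's body presses on something with over 40 N, if the wrist force passes 120 N, or if a joint passes its speed limit or range.

## Working session

There is one attempt and no reset: what is moved stays moved. The work goes in short steps, Python scripts to look and compute and a tool call to move; the robot and the scene stay as the last step left them, time stands still between calls to the robot, and variables do not carry over. Pictures are saved under pics/ and viewed, and the job is handed in when it is done.

Besides the shell and the picture viewer there is one more tool, called after "Emit:" as name([rows], argument=value, ...), one row to a line, values as JSON. step_arm: Moves the arm, as the interface text tells. Its arguments: {"type":"object","properties":{"motion":{"type":"array"},"grip":{"type":"number"}},"required":["motion"]}

```bash
ls; mkdir -p pics
python3 - <<'E'
from rig import robot
import cv2
print(robot.observe())
for n in ["scene","top","wrist"]:
    c=robot.read_camera(n); cv2.imwrite(f"pics/{n}0.png",c["pixels"]); print(n,[c[k] for k in ("fx","fy","cx","cy","rvec","tvec")])
E
```

```text
pics
{'time_s': 0.0, 'joint_positions': array([ 1.11496879e+00,  1.50986969e-01,  1.43800372e+00, -1.82650358e-05,
        1.55379008e+00, -1.33998443e-01]), 'joint_velocities': array([ 0.00215119, -0.00133019, -0.00087131,  0.00043488,  0.00099178,
        0.00042872]), 'joint_efforts': array([ 3.52362200e-03, -7.13056898e+01, -5.70857513e+01, -2.45523815e-04,
        9.54202755e-03, -8.32660908e-05]), 'tool_pos': array([0.181881  , 0.54544453, 0.40408838]), 'ee_rot': array([-5.03296026e-01, -3.10068289e+00,  1.79386651e-03]), 'ft_force': array([-0.56615521, -0.49167573, -0.78032964]), 'wrist_torque': array([ 0.02543946,  0.03597586, -0.03484511]), 'grip_width': 0.9992231651649314}
scene [455.8032371395468, 455.8032371395468, 333.3491769196011, 238.21058906039016, array([ 1.92902611, -0.78368376,  0.47813786]), array([-0.38386793,  0.20232067,  0.72784746])]
top [500.5349791719682, 500.5349791719682, 322.16903731630964, 241.887480986658, array([ 2.18262696, -2.11556712,  0.17575753]), array([-0.04801273,  0.52288814,  1.39085959])]
wrist [371.64829954431775, 371.64829954431775, 324.33332395528754, 236.57290984199503, array([-2.35661182, -1.69964653, -0.23783667]), array([-0.57416098, -0.03626987,  0.37819612])]
```

View pics/scene0.png

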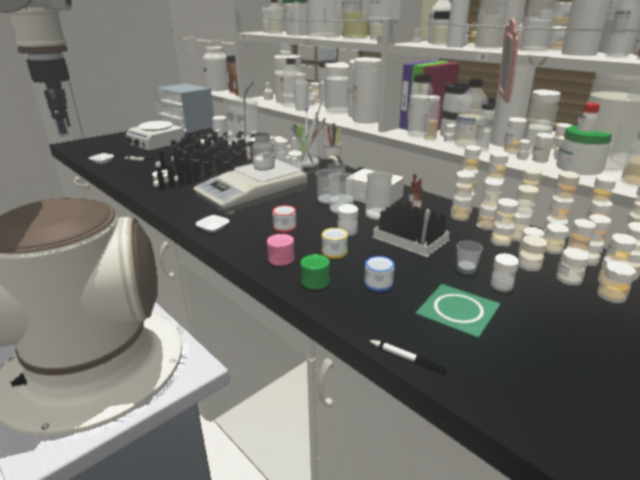

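View pics/top0.png

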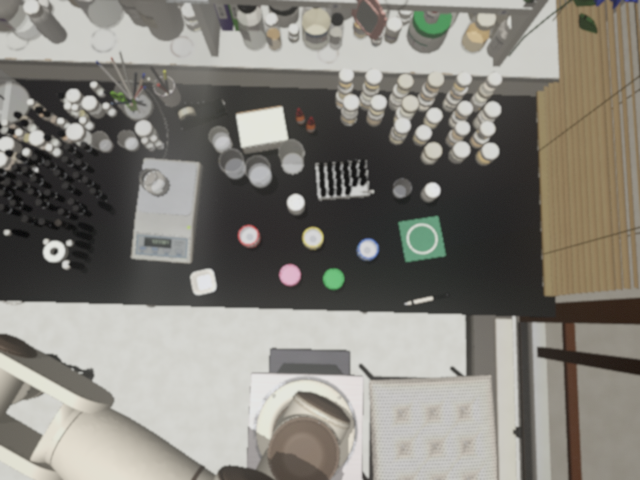

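View pics/wrist0.png

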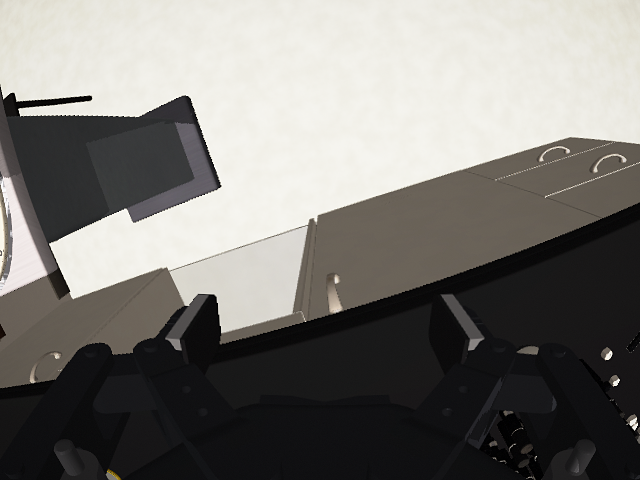

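The scene and top views agree. In the top view the tins are red at about (249,236), yellow (313,238) and blue (368,249), with the mat at (422,239). The pink look-alike is at (290,275) and the green one at (333,279). I'll enlarge this area.

```bash
cat > h.py <<'E'
import cv2,numpy as np
from scipy.spatial.transform import Rotation as R
def ray2plane(c,u,v,z):
    M=cv2.Rodrigues(np.array(c["rvec"]))[0]; t=np.array(c["tvec"])
    o=-M.T@t; d=M.T@np.array([(u-c["cx"])/c["fx"],(v-c["cy"])/c["fy"],1])
    return o+d*(z-o[2])/d[2]
def proj(c,P):
    return cv2.projectPoints(np.float64(P).reshape(-1,3),np.array(c["rvec"]),np.array(c["tvec"]),np.array([[c["fx"],0,c["cx"]],[0,c["fy"],c["cy"]],[0,0,1.]]),None)[0].reshape(-1,2)
def crop(c,x0,y0,w,h,name,k=5):
    cv2.imwrite(f"pics/{name}.png",cv2.resize(c["pixels"][y0:y0+h,x0:x0+w],None,fx=k,fy=k,interpolation=cv2.INTER_CUBIC))
E
python3 - <<'E'
from rig import robot
from h import *
c=robot.read_camera("top"); s=robot.read_camera("scene")
crop(c,230,180,160,115,"topc")
crop(c,370,180,120,130,"topm",4)
crop(s,255,190,160,115,"scec")
for n,u,v,z in [("red",249,236,.048),("yel",313,238,.048),("blue",368,249,.048),("mat",422,239,.003),("green",333,279,.05),("pink",290,275,.05),("gel",296,204,.066),("gla",402,189,.056)]: print(n,ray2plane(c,u,v,z).round(3))
E
```

```text
red [0.533 0.177 0.048]
yel [ 0.533 -0.005  0.048]
blue [ 0.507 -0.162  0.048]
mat [ 0.548 -0.326  0.003]
green [ 0.418 -0.065  0.05 ]
pink [0.426 0.056 0.05 ]
gel [0.626 0.046 0.066]
gla [ 0.683 -0.257  0.056]
```

View pics/topc.png

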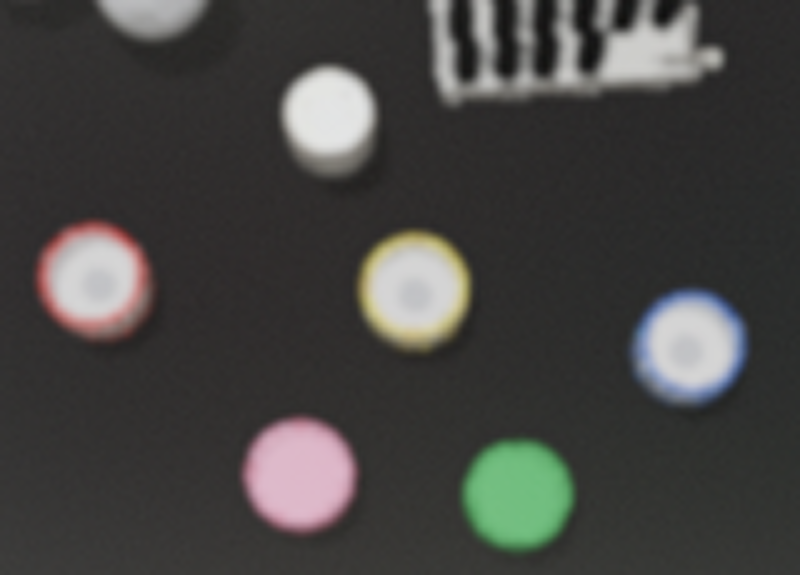

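View pics/scec.png

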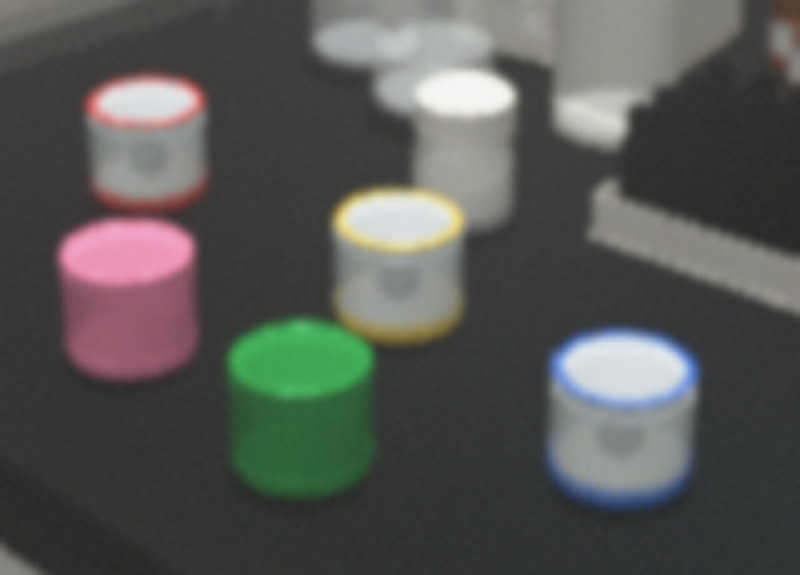

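View pics/topm.png

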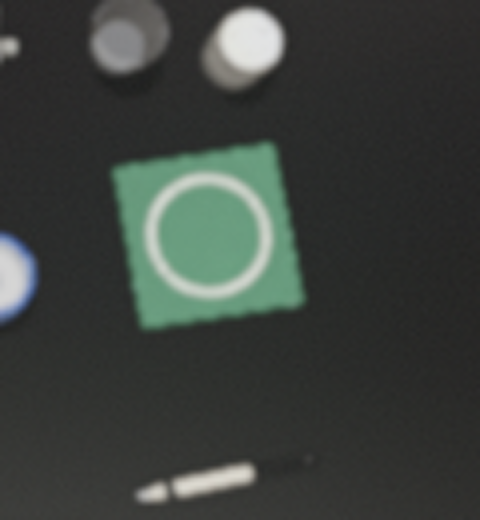

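Run:
```python
from rig import robot
from h import *
c=robot.read_camera("top"); s=robot.read_camera("scene")
T=dict(red=(248.6,235.2),yel=(312.6,237.2),blue=(367.6,248.4))
S=dict(red=(284.0,210.0),yel=(334.2,233.4),blue=(379.4,263.2))
for n in T: print(n,ray2plane(c,*T[n],.047).round(4),ray2plane(s,*S[n],.047).round(4))
print(ray2plane(c,370+208/4,180+235/4,.003))
o=robot.observe(); print(o['tool_pos'],R.from_rotvec(o['ee_rot']).as_matrix().round(3),o['time_s'])
```

```text
red [0.5355 0.178  0.047 ] [0.5384 0.1821 0.047 ]
yel [ 0.5356 -0.004   0.047 ] [ 0.5375 -0.001   0.047 ]
blue [ 0.5085 -0.1612  0.047 ] [ 0.5094 -0.1603  0.047 ]
[ 0.54853161 -0.32556798  0.003     ]
[0.18186867 0.54546999 0.4045403 ] [[-0.949  0.316 -0.   ]
 [ 0.316  0.949 -0.   ]
 [ 0.    -0.    -1.   ]] 0.35
```

Emit:
step_arm([
  [0.327,-0.706,-0.08,0,0,18.4],
  [0.327,-0.706,-0.08,0,0,18.4],
  [0.327,-0.706,-0.08,0,0,18.4],
  [0.327,-0.706,-0.08,0,0,18.4],
  [0.327,-0.706,-0.08,0,0,18.4],
  [0.327,-0.706,-0.08,0,0,18.4],
  [0.327,-0.706,-0.08,0,0,18.4],
  [0.327,-0.706,-0.08,0,0,18.4],
  [0.327,-0.706,-0.08,0,0,18.4],
  [0.327,-0.706,-0.08,0,0,18.4],
  [0.327,-0.706,-0.08,0,0,18.4],
  [0.327,-0.706,-0.08,0,0,18.4],
  [0.327,-0.706,-0.08,0,0,18.4],
  [0.327,-0.706,-0.08,0,0,18.4],
  [0.327,-0.706,-0.08,0,0,18.4],
  [0.327,-0.706,-0.08,0,0,18.4],
  [0.327,-0.706,-0.08,0,0,18.4],
  [0.327,-0.706,-0.08,0,0,18.4],
  [0.327,-0.706,-0.08,0,0,18.4],
  [0.327,-0.706,-0.08,0,0,18.4],
], grip=-1)

```text
time_s: 2.35
tool_pos: [0.5086, -0.1595, 0.3251]
ee_rot: [-0.001, 3.141, -0.0]
ft_force: [0.4, -0.5, 0.2]
grip_width: 1.001
```

Run:
```python
from rig import robot
from h import *
c=robot.read_camera("wrist"); cv2.imwrite("pics/w1.png",c["pixels"])
o=robot.observe(); print(o['joint_positions'].round(3),o['tool_pos'])
```

```text
[-0.448  0.104  1.652 -0.     1.385 -2.02 ] [ 0.50868452 -0.15955975  0.32514315]
```

View pics/w1.png

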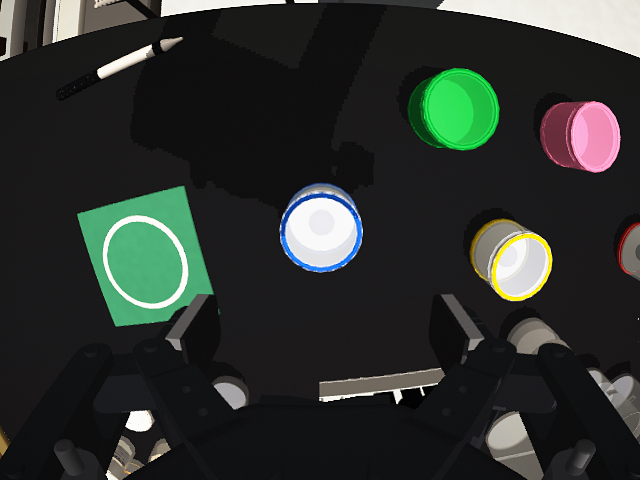

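```bash
cat >> h.py <<'E'
def wray(c,u,v,z):
    M=cv2.Rodrigues(np.array(c["rvec"]))[0]; t=np.array(c["tvec"])
    x=np.array([u-c["cx"],v-c["cy"]])/c["fx"]; r=np.linalg.norm(x)+1e-12
    d=M.T@np.append(x/r*np.sin(r),np.cos(r)); o=-M.T@t
    return o+d*(z-o[2])/d[2]
E
python3 - <<'E'
from rig import robot
from h import *
c=robot.read_camera("wrist")
for n,u,v,z in [("blue",321,231,.047),("yel",520,266,.047),("mat",145.5,261.5,.003)]: print(n,wray(c,u,v,z).round(4))
E
```

```text
blue [ 0.5059 -0.1625  0.047 ]
yel [ 0.5338 -0.0065  0.047 ]
mat [ 0.5462 -0.322   0.003 ]
```

Emit:
step_arm([
  [0,0,-0.03,0,0,0],
  [0,0,-0.06,0,0,0],
  [0,0,-0.09,0,0,0],
  [0,0,-0.11,0,0,0],
  [0,0,-0.125,0,0,0],
  [0,0,-0.135,0,0,0],
  [0,0,-0.142,0,0,0],
  [0,0,-0.142,0,0,0],
  [0,0,-0.142,0,0,0],
])

```text
time_s: 3.35
tool_pos: [0.5091, -0.1605, 0.1833]
ee_rot: [0.001, 3.141, -0.001]
ft_force: [-0.1, 0.2, 0.3]
grip_width: 0.999
```

Emit:
step_arm([
  [0,0,0,0,0,0],
  [0,0,0,0,0,0],
  [0,0,0,0,0,0],
  [0,0,0,0,0,0],
  [0,0,0,0,0,0],
  [0,0,0,0,0,0],
  [0,0,0,0,0,0],
  [0,0,0,0,0,0],
], grip=1)

```text
time_s: 4.15
tool_pos: [0.509, -0.1607, 0.1838]
ee_rot: [0.001, 3.14, -0.001]
ft_force: [-4.4, 1.6, 13.8]
grip_width: 0.675
```

Emit:
step_arm([
  [0,0,0.01,0,0,0],
  [0,0,0.03,0,0,0],
  [0,0,0.055,0,0,0],
  [0,0,0.08,0,0,0],
  [0,0,0.1,0,0,0],
  [0,0,0.12,0,0,0],
  [0,0,0.12,0,0,0],
  [0,0,0.12,0,0,0],
])

```text
time_s: 4.95
tool_pos: [0.5087, -0.1605, 0.3026]
ee_rot: [0.001, 3.141, -0.0]
ft_force: [0.3, -0.3, -1.8]
grip_width: 0.673
```

Run:
```python
from rig import robot
from h import *
s=robot.read_camera("scene"); crop(s,255,120,200,190,"s2",4)
```

```text
(no output)
```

View pics/s2.png

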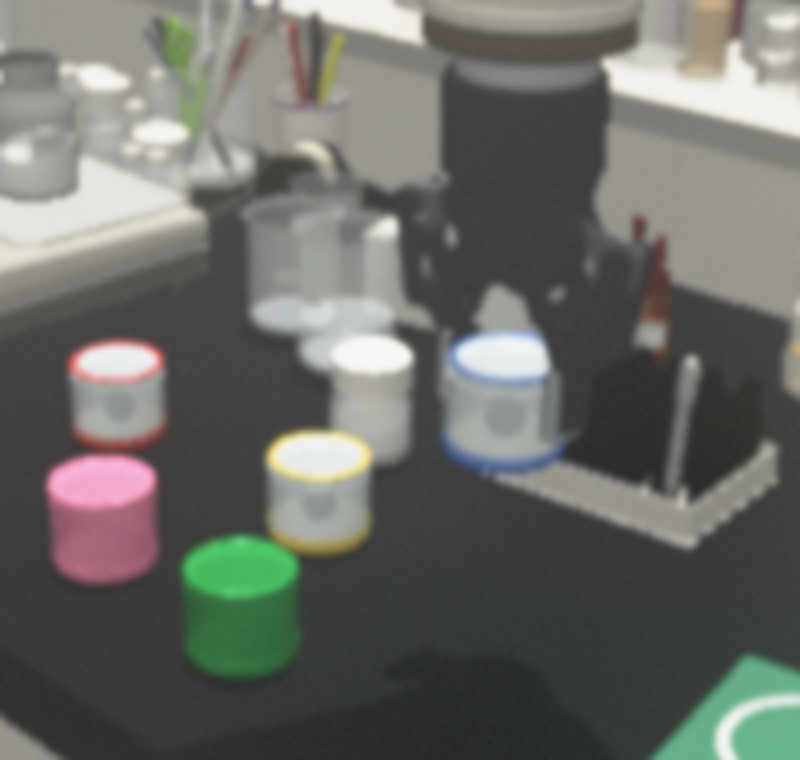

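Emit:
step_arm([
  [0.019,0,-0.001,0,7,0],
  [0.037,0,-0.005,0,14,0],
  [0.056,0,-0.01,0,21,0],
  [0.073,0,-0.018,0,28,0],
  [0.089,0,-0.028,0,35,0],
  [0.089,0,-0.028,0,35,0],
  [0.089,0,-0.028,0,35,0],
  [0.089,0,-0.028,0,35,0],
  [0.089,0,-0.028,0,35,0],
])

```text
time_s: 5.9
tool_pos: [0.5972, -0.1606, 0.2759]
ee_rot: [-0.001, -2.534, 0.001]
ft_force: [0.3, -1.0, -1.3]
grip_width: 0.668
```

Run:
```python
from rig import robot
from h import *
s=robot.read_camera("scene"); crop(s,255,120,200,190,"s3",4)
```

```text
(no output)
```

View pics/s3.png

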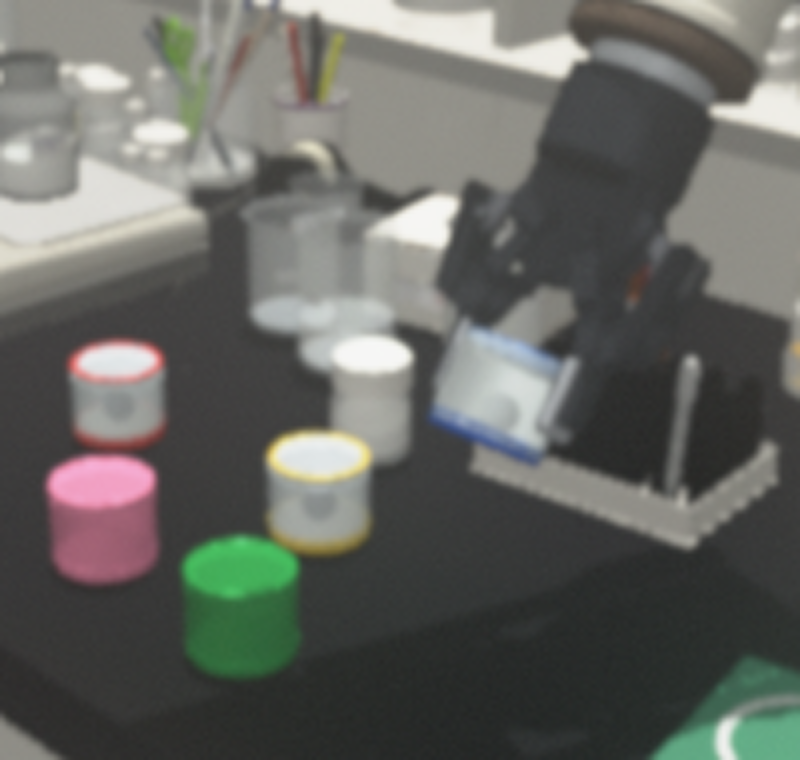

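Tipped 35° about the jaw axis and still held. The scene view can't settle where the ball is. I'll bring the tin back upright and tip it the other way.

Emit:
step_arm([
  [-0.016,0,0.01,0,-7,0],
  [-0.033,0,0.018,0,-14,0],
  [-0.052,0,0.023,0,-21,0],
  [-0.07,0,0.027,0,-28,0],
  [-0.089,0,0.028,0,-35,0],
  [-0.089,0,0.028,0,-35,0],
  [-0.089,0,0.028,0,-35,0],
  [-0.089,0,0.028,0,-35,0],
])

```text
time_s: 6.75
tool_pos: [0.5095, -0.1606, 0.3029]
ee_rot: [-0.001, -3.14, 0.0]
ft_force: [0.5, 0.9, -1.3]
grip_width: 0.668
```

Emit:
step_arm([
  [-0.019,0,-0.001,0,-7,0],
  [-0.037,0,-0.005,0,-14,0],
  [-0.056,0,-0.01,0,-21,0],
  [-0.073,0,-0.018,0,-28,0],
  [-0.089,0,-0.028,0,-35,0],
  [-0.089,0,-0.028,0,-35,0],
  [-0.089,0,-0.028,0,-35,0],
  [-0.089,0,-0.028,0,-35,0],
  [-0.089,0,-0.028,0,-35,0],
])

```text
time_s: 7.65
tool_pos: [0.4209, -0.1607, 0.2751]
ee_rot: [-0.001, 2.532, 0.001]
ft_force: [-0.5, 0.1, -1.7]
grip_width: 0.671
```

Run:
```python
from rig import robot
from h import *
s=robot.read_camera("scene"); crop(s,255,120,200,190,"s4",4)
```

```text
(no output)
```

View pics/s4.png

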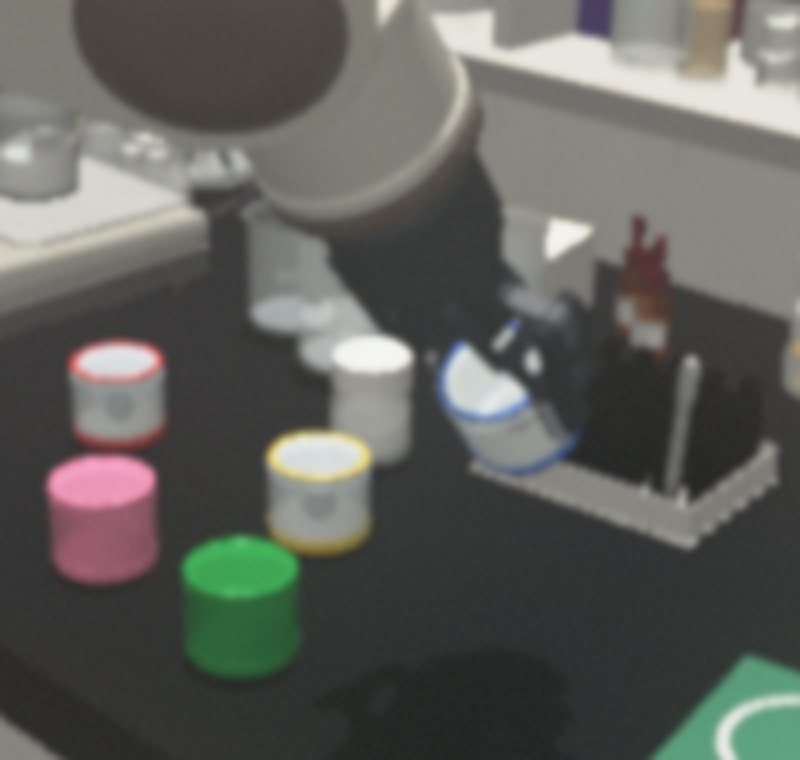

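Emit:
step_arm([
  [0.016,0,0.01,0,7,0],
  [0.033,0,0.018,0,14,0],
  [0.052,0,0.023,0,21,0],
  [0.07,0,0.027,0,28,0],
  [0.089,0,0.028,0,35,0],
  [0.089,0,0.028,0,35,0],
  [0.089,0,0.028,0,35,0],
  [0.089,0,-0.012,0,35,0],
  [0.089,0,-0.042,0,35,0],
  [0.089,0,-0.062,0,35,0],
  [0.089,0,-0.075,0,35,0],
  [0.089,0,-0.084,0,35,0],
  [0.089,0,-0.089,0,35,0],
  [0.089,0,-0.091,0,35,0],
  [0.089,0,-0.091,0,35,0],
  [0.089,0,-0.091,0,35,0],
])

```text
time_s: 9.3
tool_pos: [0.5091, -0.1606, 0.1843]
ee_rot: [0.001, 3.141, -0.001]
ft_force: [-0.4, -0.8, -1.2]
grip_width: 0.675
```

Emit:
step_arm([
  [0,0,0,0,0,0],
  [0,0,0,0,0,0],
  [0,0,0,0,0,0],
  [0,0,0,0,0,0],
  [0,0,0,0,0,0],
  [0,0,0,0,0,0],
], grip=-1)

```text
time_s: 9.9
tool_pos: [0.5089, -0.1605, 0.1837]
ee_rot: [-0.001, -3.142, 0.0]
ft_force: [0.5, -0.8, -0.0]
grip_width: 0.996
```

Emit:
step_arm([
  [0,0,0.02,0,0,0],
  [0,0,0.06,0,0,0],
  [0,0,0.1,0,0,0],
  [0,0,0.13,0,0,0],
  [0.027,0.157,0.14,0,0,0],
  [0.027,0.157,0.14,0,0,0],
  [0.027,0.157,0.14,0,0,0],
  [0.027,0.157,0.14,0,0,0],
  [0.027,0.157,0.14,0,0,0],
  [0.027,0.157,0.14,0,0,0],
])

```text
time_s: 10.9
tool_pos: [0.5358, -0.0041, 0.3235]
ee_rot: [-0.001, -3.141, 0.001]
ft_force: [0.2, -1.0, 0.4]
grip_width: 0.995
```

Run:
```python
from rig import robot
from h import *
s=robot.read_camera("wrist"); cv2.imwrite("pics/w5.png",s["pixels"])
t=robot.read_camera("top"); crop(t,230,180,160,115,"t5")
```

```text
(no output)
```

View pics/w5.png

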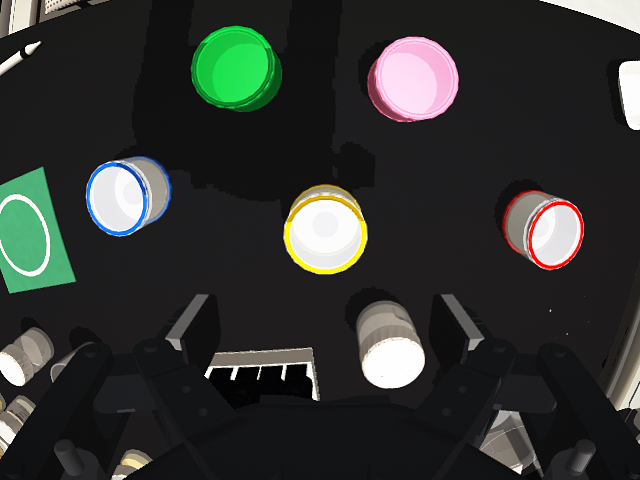

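View pics/t5.png

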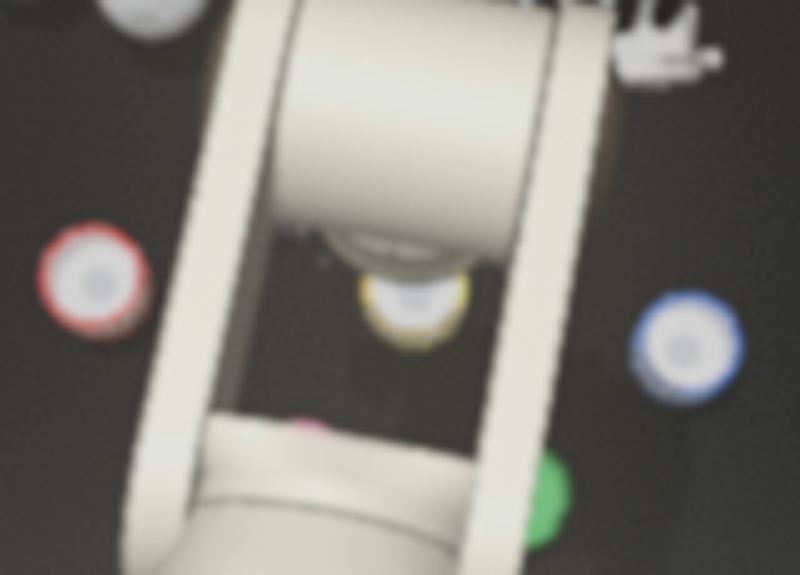

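Blue's ball is still centred: blue lid (688,348) and ball (684,350) in the crop, as at the start. So blue's ball is held, and the tin stands where it was. Yellow is next, centred under the gripper at (326,234) in the wrist view.

Emit:
step_arm([
  [0,0.001,-0.03,0,0,0],
  [0,0.001,-0.06,0,0,0],
  [0,0.001,-0.09,0,0,0],
  [0,0.001,-0.11,0,0,0],
  [0,0.001,-0.125,0,0,0],
  [0,0.001,-0.135,0,0,0],
  [0,0.001,-0.14,0,0,0],
  [0,0.001,-0.14,0,0,0],
  [0,0.001,-0.14,0,0,0],
])

```text
time_s: 11.9
tool_pos: [0.5361, -0.0028, 0.1843]
ee_rot: [0.002, 3.141, -0.0]
ft_force: [-0.1, 0.1, -0.4]
grip_width: 0.999
```

Emit:
step_arm([
  [0,0,0,0,0,0],
  [0,0,0,0,0,0],
  [0,0,0,0,0,0],
  [0,0,0,0,0,0],
  [0,0,0,0,0,0],
  [0,0,0,0,0,0],
  [0,0,0,0,0,0],
  [0,0,0,0,0,0],
], grip=1)

```text
time_s: 12.7
tool_pos: [0.5361, -0.0025, 0.1848]
ee_rot: [0.001, 3.14, -0.001]
ft_force: [-4.7, -0.8, 13.0]
grip_width: 0.672
```

Emit:
step_arm([
  [0,0,0.01,0,0,0],
  [0,0,0.03,0,0,0],
  [0,0,0.055,0,0,0],
  [0,0,0.08,0,0,0],
  [0,0,0.1,0,0,0],
  [0,0,0.12,0,0,0],
  [0,0,0.12,0,0,0],
  [0,0,0.12,0,0,0],
])

```text
time_s: 13.5
tool_pos: [0.5357, -0.0025, 0.3036]
ee_rot: [0.001, 3.141, -0.0]
ft_force: [-0.6, 0.4, -3.3]
grip_width: 0.669
```

Emit:
step_arm([
  [0.019,0,-0.001,0,7,0],
  [0.037,0,-0.005,0,14,0],
  [0.056,0,-0.01,0,21,0],
  [0.073,0,-0.018,0,28,0],
  [0.089,0,-0.028,0,35,0],
  [0.089,0,-0.028,0,35,0],
  [0.089,0,-0.028,0,35,0],
  [0.089,0,-0.028,0,35,0],
  [0.089,0,-0.028,0,35,0],
])

```text
time_s: 14.4
tool_pos: [0.6242, -0.0025, 0.2769]
ee_rot: [-0.001, -2.534, 0.001]
ft_force: [0.2, -0.4, -1.4]
grip_width: 0.669
```

Run:
```python
from rig import robot
from h import *
s=robot.read_camera("scene"); crop(s,255,120,160,150,"s6",5)
```

```text
(no output)
```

View pics/s6.png

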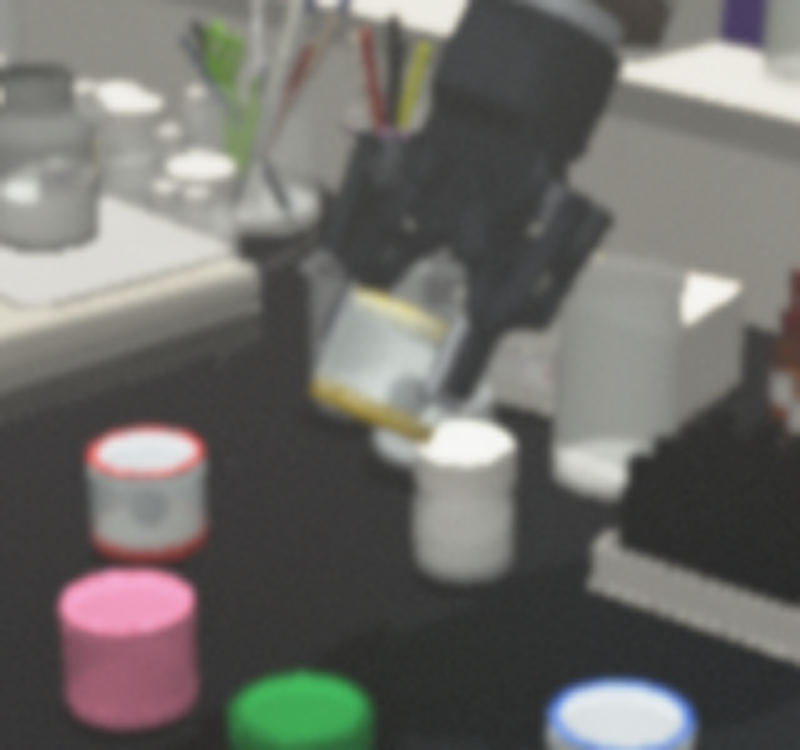

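Emit:
step_arm([
  [-0.016,0,0.01,0,-7,0],
  [-0.033,0,0.018,0,-14,0],
  [-0.052,0,0.023,0,-21,0],
  [-0.07,0,0.027,0,-28,0],
  [-0.089,0,0.028,0,-35,0],
  [-0.089,0,0.028,0,-35,0],
  [-0.089,0,0.028,0,-35,0],
  [-0.089,0,0.028,0,-35,0],
])

```text
time_s: 15.25
tool_pos: [0.5365, -0.0026, 0.3039]
ee_rot: [-0.001, -3.14, 0.0]
ft_force: [0.4, -0.0, -1.2]
grip_width: 0.668
```

Emit:
step_arm([
  [-0.019,0,-0.001,0,-7,0],
  [-0.037,0,-0.005,0,-14,0],
  [-0.056,0,-0.01,0,-21,0],
  [-0.073,0,-0.018,0,-28,0],
  [-0.089,0,-0.028,0,-35,0],
  [-0.089,0,-0.028,0,-35,0],
  [-0.089,0,-0.028,0,-35,0],
  [-0.089,0,-0.028,0,-35,0],
  [-0.089,0,-0.028,0,-35,0],
])

```text
time_s: 16.15
tool_pos: [0.448, -0.0026, 0.2761]
ee_rot: [0.0, 2.532, 0.0]
ft_force: [0.5, -0.4, -0.6]
grip_width: 0.669
```

Run:
```python
from rig import robot
from h import *
s=robot.read_camera("scene"); crop(s,255,120,160,150,"s7",5)
```

```text
(no output)
```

View pics/s7.png

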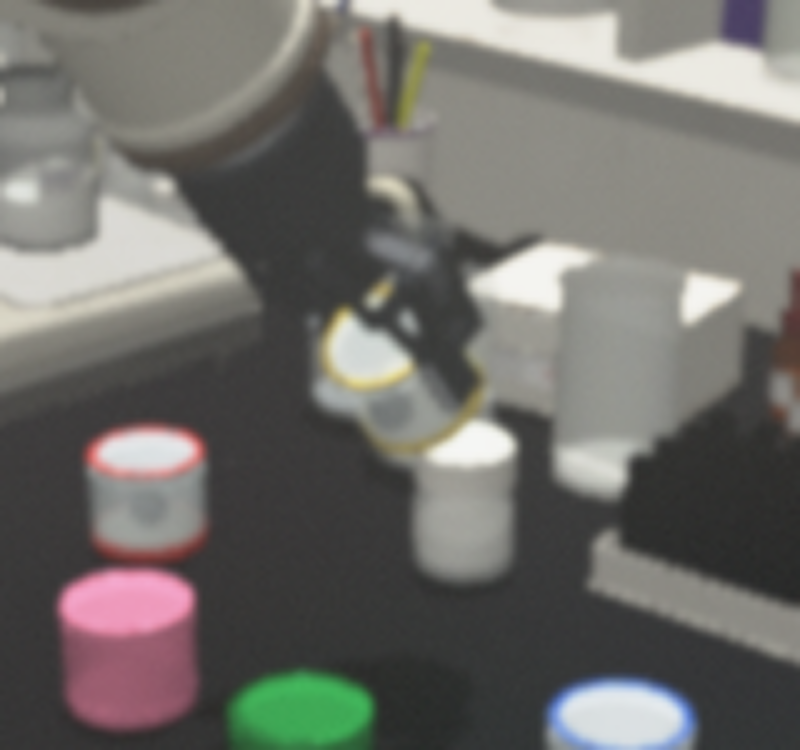

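In both tips yellow's ball shows near the lower wall, at (405,390) and then (392,405), which suggests it is free. I'll set it down and check from above.

Emit:
step_arm([
  [0.016,0,0.01,0,7,0],
  [0.033,0,0.018,0,14,0],
  [0.052,0,0.023,0,21,0],
  [0.07,0,0.027,0,28,0],
  [0.089,0,0.028,0,35,0],
  [0.089,0,0.028,0,35,0],
  [0.089,0,0.028,0,35,0],
  [0.089,0,-0.012,0,35,0],
  [0.089,0,-0.042,0,35,0],
  [0.089,0,-0.062,0,35,0],
  [0.089,0,-0.075,0,35,0],
  [0.089,0,-0.084,0,35,0],
  [0.089,0,-0.089,0,35,0],
  [0.089,0,-0.091,0,35,0],
  [0.089,0,-0.091,0,35,0],
  [0.089,0,-0.091,0,35,0],
])

```text
time_s: 17.8
tool_pos: [0.536, -0.0025, 0.1853]
ee_rot: [0.001, 3.141, -0.0]
ft_force: [0.2, 0.4, -1.9]
grip_width: 0.673
```

Emit:
step_arm([
  [0,0,0,0,0,0],
  [0,0,0,0,0,0],
  [0,0,0,0,0,0],
  [0,0,0,0,0,0],
  [0,0,0,0,0,0],
  [0,0,0,0,0,0],
], grip=-1)

```text
time_s: 18.4
tool_pos: [0.5359, -0.0025, 0.1847]
ee_rot: [0.001, 3.142, -0.0]
ft_force: [0.2, -0.0, 0.4]
grip_width: 0.996
```

Emit:
step_arm([
  [0,0,0.02,0,0,0],
  [0,0,0.06,0,0,0],
  [0,0,0.1,0,0,0],
  [0,0,0.13,0,0,0],
  [0.001,0.182,0.14,0,0,0],
  [0.001,0.182,0.14,0,0,0],
  [0.001,0.182,0.14,0,0,0],
  [0.001,0.182,0.14,0,0,0],
  [0.001,0.182,0.14,0,0,0],
  [0.001,0.182,0.14,0,0,0],
])

```text
time_s: 19.4
tool_pos: [0.5367, 0.18, 0.3245]
ee_rot: [0.002, -3.141, 0.001]
ft_force: [0.4, 0.0, -1.2]
grip_width: 1.0
```

Run:
```python
from rig import robot
from h import *
s=robot.read_camera("wrist"); cv2.imwrite("pics/w8.png",s["pixels"])
t=robot.read_camera("top"); crop(t,230,180,160,115,"t8")
```

```text
(no output)
```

View pics/w8.png

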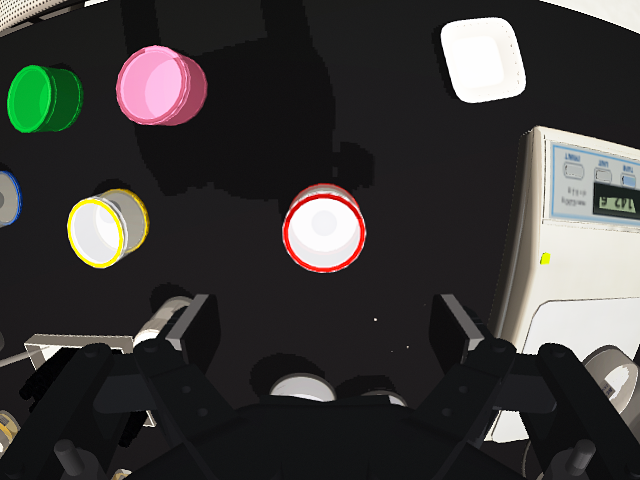

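View pics/t8.png

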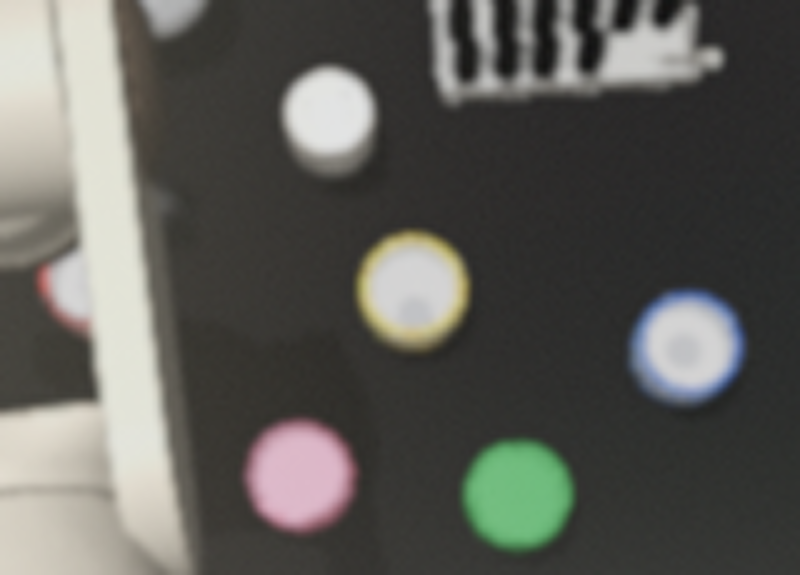

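Yellow's ball has moved about 10 mm off centre: (415,312) in the top crop, against (415,295) at the start. Blue's ball is still central. Yellow looks like the free one, so I'll carry on with red. I'll tip red only towards the robot, to stay clear of the beakers behind it.

Emit:
step_arm([
  [0,0,-0.03,0,0,0],
  [0,0,-0.06,0,0,0],
  [0,0,-0.09,0,0,0],
  [0,0,-0.11,0,0,0],
  [0,0,-0.125,0,0,0],
  [0,0,-0.135,0,0,0],
  [0,0,-0.141,0,0,0],
  [0,0,-0.141,0,0,0],
  [0,0,-0.141,0,0,0],
])

```text
time_s: 20.4
tool_pos: [0.5371, 0.1795, 0.1844]
ee_rot: [0.001, 3.141, 0.0]
ft_force: [-0.4, -0.0, 0.8]
grip_width: 0.999
```

Emit:
step_arm([
  [0,0,0,0,0,0],
  [0,0,0,0,0,0],
  [0,0,0,0,0,0],
  [0,0,0,0,0,0],
  [0,0,0,0,0,0],
  [0,0,0,0,0,0],
  [0,0,0,0,0,0],
  [0,0,0,0,0,0],
], grip=1)

```text
time_s: 21.2
tool_pos: [0.537, 0.1795, 0.1845]
ee_rot: [0.001, 3.141, -0.0]
ft_force: [-1.7, -0.9, 8.7]
grip_width: 0.656
```

Emit:
step_arm([
  [0,0,0.01,0,0,0],
  [0,0,0.03,0,0,0],
  [0,0,0.055,0,0,0],
  [0,0,0.08,0,0,0],
  [0,0,0.1,0,0,0],
  [0,0,0.12,0,0,0],
  [0,0,0.12,0,0,0],
  [0,0,0.12,0,0,0],
])

```text
time_s: 22.0
tool_pos: [0.5367, 0.1794, 0.3036]
ee_rot: [0.001, 3.141, -0.0]
ft_force: [-0.6, -0.7, -1.7]
grip_width: 0.656
```

Emit:
step_arm([
  [-0.019,0,-0.001,0,-7,0],
  [-0.037,0,-0.005,0,-14,0],
  [-0.056,0,-0.01,0,-21,0],
  [-0.073,0,-0.018,0,-28,0],
  [-0.089,0,-0.028,0,-35,0],
  [-0.089,0,-0.028,0,-35,0],
  [-0.089,0,-0.028,0,-35,0],
  [-0.089,0,-0.028,0,-35,0],
  [-0.089,0,-0.028,0,-35,0],
])

```text
time_s: 22.9
tool_pos: [0.4488, 0.1794, 0.276]
ee_rot: [0.002, 2.532, -0.0]
ft_force: [-0.9, 0.0, -1.2]
grip_width: 0.661
```

Run:
```python
from rig import robot
from h import *
s=robot.read_camera("scene"); crop(s,235,100,160,150,"s9",5)
```

```text
(no output)
```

View pics/s9.png

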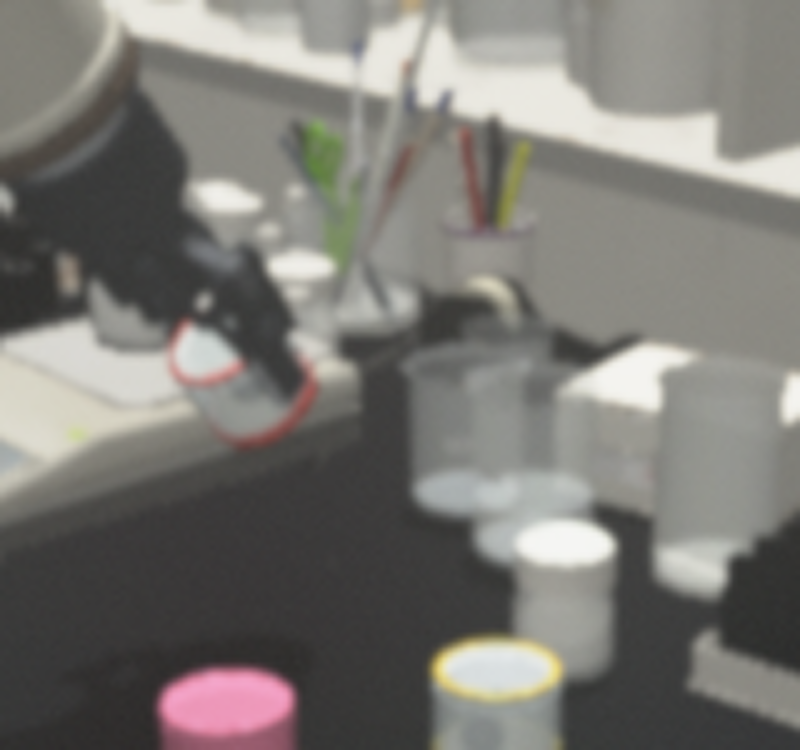

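Red is held and tipped, with no ball at its wall. Next: upright, a second tip, back upright, set down.

Emit:
step_arm([
  [0.016,0,0.01,0,7,0],
  [0.033,0,0.018,0,14,0],
  [0.052,0,0.023,0,21,0],
  [0.07,0,0.027,0,28,0],
  [0.089,0,0.028,0,35,0],
  [0.089,0,0.028,0,35,0],
  [0.089,0,0.028,0,35,0],
  [0.089,0,0.028,0,35,0],
])

```text
time_s: 23.75
tool_pos: [0.5362, 0.1796, 0.3035]
ee_rot: [0.001, 3.139, -0.0]
ft_force: [-0.6, 0.2, -2.6]
grip_width: 0.66
```

Emit:
step_arm([
  [-0.019,0,-0.001,0,-7,0],
  [-0.037,0,-0.005,0,-14,0],
  [-0.056,0,-0.01,0,-21,0],
  [-0.073,0,-0.018,0,-28,0],
  [-0.089,0,-0.028,0,-35,0],
  [-0.089,0,-0.028,0,-35,0],
  [-0.089,0,-0.028,0,-35,0],
  [-0.089,0,-0.028,0,-35,0],
  [-0.089,0,-0.028,0,-35,0],
])

```text
time_s: 24.65
tool_pos: [0.4487, 0.1794, 0.2763]
ee_rot: [0.002, 2.531, 0.0]
ft_force: [0.4, 0.5, -2.4]
grip_width: 0.66
```

Emit:
step_arm([
  [0.016,0,0.01,0,7,0],
  [0.033,0,0.018,0,14,0],
  [0.052,0,0.023,0,21,0],
  [0.07,0,0.027,0,28,0],
  [0.089,0,0.028,0,35,0],
  [0.089,0,0.028,0,35,0],
  [0.089,0,0.028,0,35,0],
  [0.089,0,-0.012,0,35,0],
  [0.089,0,-0.042,0,35,0],
  [0.089,0,-0.062,0,35,0],
  [0.089,0,-0.075,0,35,0],
  [0.089,0,-0.084,0,35,0],
  [0.089,0,-0.089,0,35,0],
  [0.089,0,-0.091,0,35,0],
  [0.089,0,-0.091,0,35,0],
  [0.089,0,-0.091,0,35,0],
])

```text
time_s: 26.25
tool_pos: [0.5371, 0.1795, 0.1853]
ee_rot: [0.001, 3.14, 0.0]
ft_force: [-0.3, -0.1, -1.8]
grip_width: 0.657
```

Emit:
step_arm([
  [0,0,0,0,0,0],
  [0,0,0,0,0,0],
  [0,0,0,0,0,0],
  [0,0,0,0,0,0],
  [0,0,0,0,0,0],
  [0,0,0,0,0,0],
], grip=-1)

```text
time_s: 26.85
tool_pos: [0.5369, 0.1795, 0.1847]
ee_rot: [-0.001, -3.142, 0.0]
ft_force: [0.2, -0.5, 0.2]
grip_width: 1.002
```

Emit:
step_arm([
  [0,0,0.02,0,0,0],
  [0,0,0.06,0,0,0],
  [0,0,0.1,0,0,0],
  [0,0,0.13,0,0,0],
  [-0.001,-0.182,0.14,0,0,0],
  [-0.001,-0.182,0.14,0,0,0],
  [-0.001,-0.182,0.14,0,0,0],
  [-0.001,-0.182,0.14,0,0,0],
  [-0.001,-0.182,0.14,0,0,0],
  [-0.001,-0.182,0.14,0,0,0],
])

```text
time_s: 27.85
tool_pos: [0.5358, -0.003, 0.3247]
ee_rot: [0.004, 3.142, 0.0]
ft_force: [0.7, 0.7, -0.8]
grip_width: 1.003
```

Run:
```python
from rig import robot
from h import *
s=robot.read_camera("wrist"); cv2.imwrite("pics/w10.png",s["pixels"])
t=robot.read_camera("top"); crop(t,230,180,160,115,"t10")
```

```text
(no output)
```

View pics/w10.png

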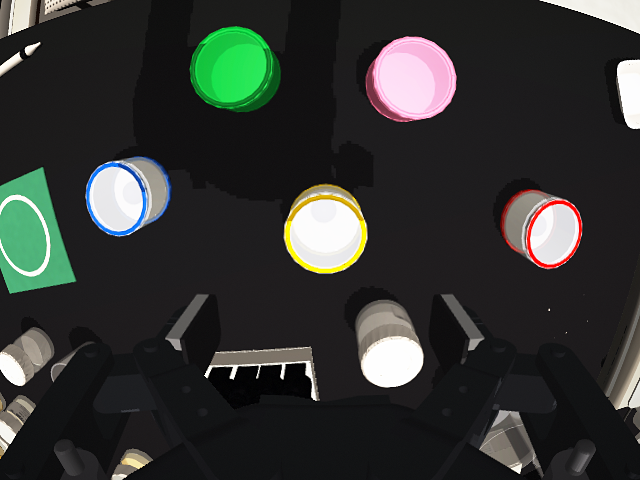

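View pics/t10.png

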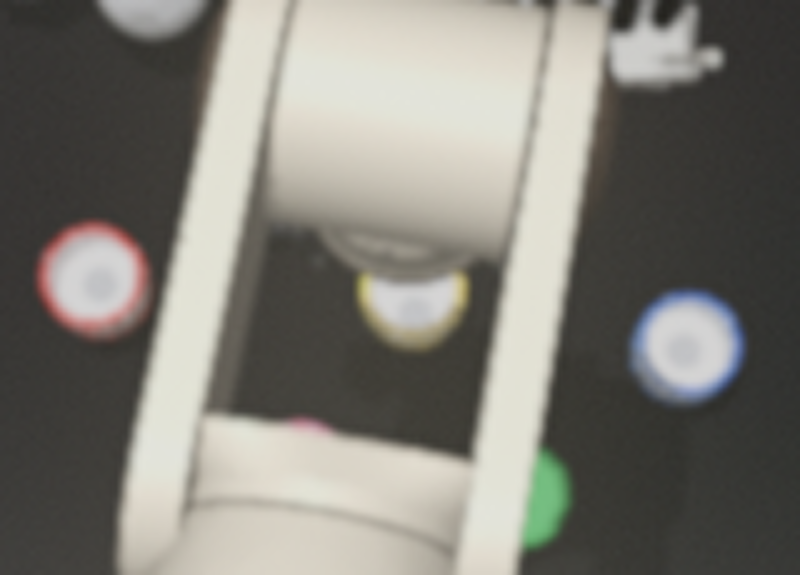

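Red's ball is still centred at (100,285) in the crop. Yellow's is off centre at (324,211) in the wrist view, against (324,223) at the start. All three tins stand in place, and yellow is the free one. I'll pick it up and present it.

Emit:
step_arm([
  [0,0,-0.03,0,0,0],
  [0,0,-0.06,0,0,0],
  [0,0,-0.09,0,0,0],
  [0,0,-0.11,0,0,0],
  [0,0,-0.125,0,0,0],
  [0,0,-0.135,0,0,0],
  [0,0,-0.141,0,0,0],
  [0,0,-0.141,0,0,0],
  [0,0,-0.141,0,0,0],
])

```text
time_s: 28.85
tool_pos: [0.5361, -0.0023, 0.1843]
ee_rot: [0.001, 3.141, -0.0]
ft_force: [0.3, -0.3, -0.1]
grip_width: 1.002
```

Emit:
step_arm([
  [0,0,0,0,0,0],
  [0,0,0,0,0,0],
  [0,0,0,0,0,0],
  [0,0,0,0,0,0],
  [0,0,0,0,0,0],
  [0,0,0,0,0,0],
  [0,0,0,0,0,0],
  [0,0,0,0,0,0],
], grip=1)

```text
time_s: 29.65
tool_pos: [0.536, -0.0026, 0.1848]
ee_rot: [0.001, 3.14, -0.0]
ft_force: [-5.4, 1.7, 13.0]
grip_width: 0.665
```

Emit:
step_arm([
  [0,0,0.01,0,0,0],
  [0,0,0.03,0,0,0],
  [0,0,0.06,0,0,0],
  [0,0,0.09,0,0,0],
  [0,0,0.12,0,0,0],
  [0,0,0.145,0,0,0],
  [0,-0.03,0.15,0,0,0],
  [0,-0.07,0.15,0,0,0],
  [0,-0.11,0.15,0,0,0],
  [0,-0.15,0.15,0,0,0],
  [0,-0.19,0.15,0,0,0],
  [0,-0.23,0.15,0,0,0],
  [0,-0.265,0.15,0,0,0],
  [0,-0.295,0.15,0,0,0],
  [0,-0.315,0.15,0,0,0],
  [-0.002,-0.322,0.15,0,0,0],
  [-0.004,-0.322,0.15,0,0,0],
  [-0.004,-0.322,0.15,0,0,0],
])

```text
time_s: 31.45
tool_pos: [0.5318, -0.3236, 0.3338]
ee_rot: [-0.0, -3.142, -0.0]
ft_force: [0.3, 0.4, -1.9]
grip_width: 0.671
```

Emit:
step_arm([
  [-0.019,0,-0.001,0,-7,0],
  [-0.037,0,-0.005,0,-14,0],
  [-0.056,0,-0.01,0,-21,0],
  [-0.073,0,-0.018,0,-28,0],
  [-0.089,0,-0.028,0,-35,0],
  [-0.089,0,-0.028,0,-35,0],
  [-0.089,0,-0.028,0,-35,0],
  [-0.089,0,-0.028,0,-35,0],
  [-0.089,0,-0.028,0,-35,0],
  [-0.089,0,-0.028,0,-35,0],
  [-0.089,0,-0.028,0,-35,0],
  [-0.089,0,-0.028,0,-35,0],
])

```text
time_s: 32.65
tool_pos: [0.4431, -0.3245, 0.3056]
ee_rot: [0.001, 2.531, 0.0]
ft_force: [0.2, -0.8, -2.0]
grip_width: 0.67
```

Run:
```python
from rig import robot
from h import *
s=robot.read_camera("scene"); cv2.imwrite("pics/s11.png",s["pixels"]); crop(s,380,180,160,120,"s11c",5)
t=robot.read_camera("top"); crop(t,230,150,220,160,"t11",3.6)
o=robot.observe(); print(o['joint_positions'].round(3),o['joint_velocities'].round(3),o['grip_width'],o['time_s'])
z=R.from_rotvec(o['ee_rot']).as_matrix()[:,2]; g=o['tool_pos']+z*.155; print(g,g+.028*z, [.5475,-.3245])
```

```text
[-0.897  0.038  1.822  0.58   0.956 -2.73 ] [-0.002 -0.001  0.001  0.001 -0.003 -0.001] 0.6673183592360832 32.75
[ 0.53180518 -0.32454592  0.17864644] [ 0.54785975 -0.32454668  0.15570629] [0.5475, -0.3245]
```

View pics/s11.png

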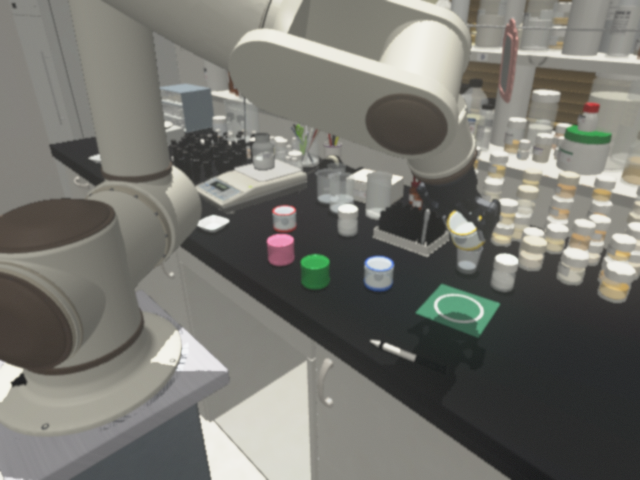

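View pics/s11c.png

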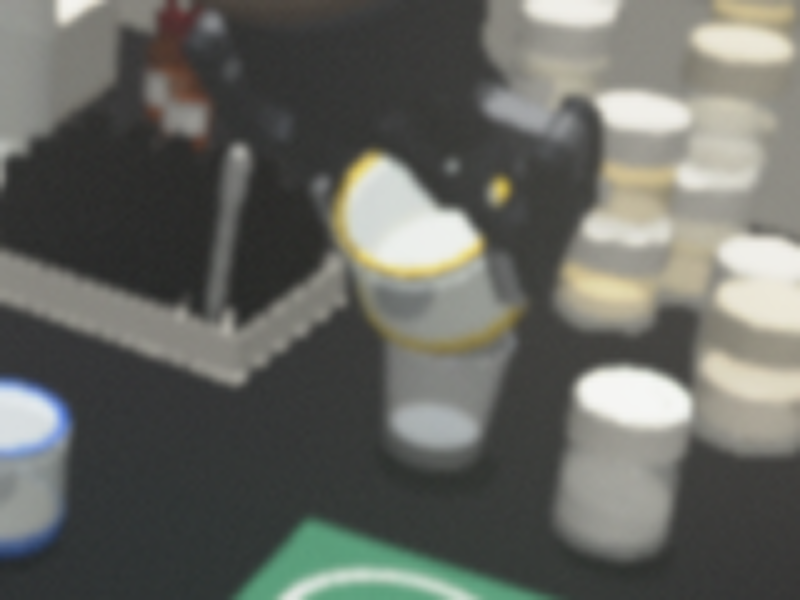

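View pics/t11.png

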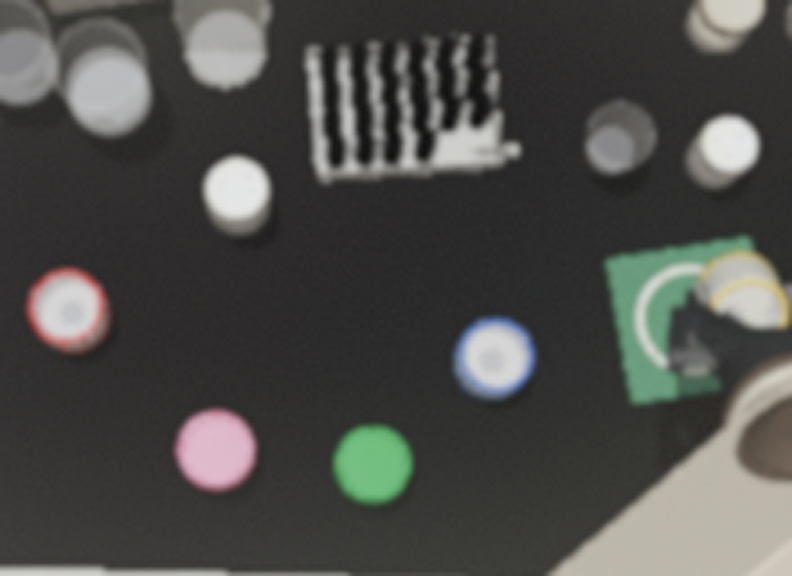

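Run:
```python
from rig import robot
from h import *
t=robot.read_camera("top"); s=robot.read_camera("scene")
crop(t,410,200,60,50,"t12",12)
a=np.array([.5479,-.3245,.1557]); k=np.array([-np.sin(np.radians(35)),0,np.cos(np.radians(35))])
d=np.array([-np.cos(np.radians(35)),0,-np.sin(np.radians(35))])
for n,P in [("base",a),("lid",a+.048*k),("seat",a+.017*k),("ballfree",a+.017*k+.017*d)]:
    print(n,proj(t,P)[0].round(1),((proj(s,P)[0]-[380,180]+.5)*5).round(0),((proj(t,P)[0]-[410,200]+.5)*12).round(0))
```

```text
base [433.9 230. ] [448. 281.] [293. 366.]
lid [437.5 237.9] [420. 201.] [337. 461.]
seat [435.2 232.7] [438. 254.] [308. 399.]
ballfree [434.3 238.6] [412. 292.] [297. 469.]
```

View pics/t12.png

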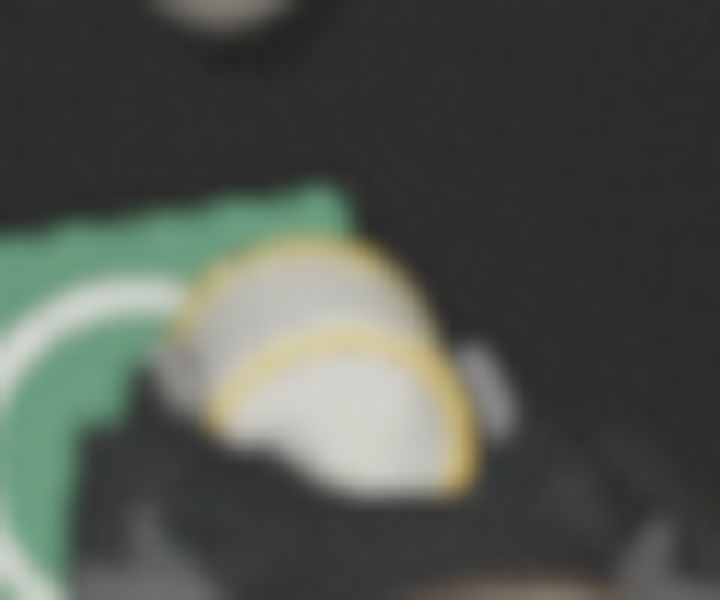

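The seen ball at (405,295) matches the predicted free position (412,292), and is well away from the seat at (438,254). The tin projects where expected over the mat, and the arm is still. Handing in.

Run:
```python
from rig import robot
print(robot.hand_in())
```

```text
the job is handed in; nothing more can be done
None
```

I tested the tins in the order blue, yellow, red. Each was lifted about 12 cm, tipped 35° twice with an upright pause in between, set back where it stood and let go. Red was tipped both times towards the robot, to stay clear of the beakers behind it.

After shaking, the blue and red balls were still centred. Yellow's ball had moved about 10 mm off centre, so yellow is the free one.

I then picked yellow up again and presented it over the mat:
- **Pose:** its base is about 156 mm up, it is tipped about 35°, and it is within about 2 mm of the measured mat centre. The position comes from the arm pose, and the top image agrees with it.
- **Ball:** it shows at (405,295) in the scene crop, close to the predicted rolled-off position (412,292) and well away from the seat at (438,254).
- **Other checks:** the grip was firm and the joints still. The top view showed blue and red standing upright where they were at the start.

No check failed or disagreed. The last top view alone could not confirm the ball because the gripper hid it. The job was handed in at about 33 s of the 72 s allowed.

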